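Clamp the second neck master on the inspection plate

TASK

Set up the pair of green-headed neck masters for the profile projector: lift the one in the blue tray straight up out of its pocket by its knurled green head, stand it on the plate and slide it in under the free end of the clamp strap until it rests against the two dowel pins, and let go of it. Then draw the strap down firmly onto both masters with the ball-ended indexing lever: the two masters leave it no room for a full turn, so work it in short swings, clockwise with the lever down to tighten, then pulled up to free its teeth, swung back and let down again, until it will tighten no further. Leave the lever down and let go, do not push the master already in its place out of it, and leave the other masters in the tray and the rest of the bench alone.

Things in the scene. Friction and masses are not known exactly. Their poses are not given: they have to be found in the camera images.
- master_mid (a point): Neck master to be mounted, now in the tray. 88 mm tall, about 0.42 kg: steel foot 56 mm across and 14 mm high, bottle-neck profile (35 mm across at the foot, 29 mm above), and a knurled green head, a cylinder 22 mm across and 24 mm high, the only part to grip. This point: on its axis, half-way up, 44 mm above its underside; the middle of the head is 32 mm above it. z up.
- master_set_mid (a point): An identical green-headed master that already stands, loose, in the other place on the plate. Point on its axis, half-way up (44 mm above its underside).
- master_orange_mid (a point): Master of the same shape and size with an orange head and brass neck, in the tray; stays there. Point on its axis, half-way up.
- master_white_mid (a point): Master of the same shape and size with a white head and dark neck, in the tray; stays there. Point on its axis, half-way up.
- tray: Blue tray block 160 x 160 x 64 mm, fixed. Four round pockets, 58 mm across, 54 mm deep, centres 37 mm either side of the tray's middle in its x and y; one is empty. A master in a pocket has its underside 10 mm above the bench and its head at 74 to 98 mm, so the head starts 10 mm above the tray's top. Origin: centre of its underside.
- fixture: Aluminium inspection plate, fixed, 150 mm in its x, 250 mm in its y, 15 mm thick. Amid it stands a threaded spindle with the clamp strap along y; at either end of the strap is a place for a master with two dowel pins. Origin: centre of its underside.
- nest (a point): Free place: point on the plate's top, 70 mm from the spindle along the plate's +y, where the axis of the foot belongs. Axes as the plate's. Two dowel pins (8 mm across, 10 mm high), 20 mm either side in x and 25 mm towards the spindle, then touch the foot. The strap overhangs the foot by 10 mm, so set it down 15 to 20 mm further out in +y (nothing stands there) and slide it in -y to the pins.
- nest_full (a point): The same point of the other place (70 mm from the spindle along the plate's -y), where the other green-headed master stands.
- axis (a point): Point on the plate's top in the axis of spindle and lever, 15 mm above the bench; axes as the plate's.
- strap: Dark steel clamp strap with brass toe pads, 26 mm in x, 104 mm in y, 16 mm high; only moves up and down. Origin: centre of its underside, 30.9 to 31.7 mm above the bench at the start; the top of a foot on the plate is 29 mm above the bench, so about 2 mm are to spare. Turning the spindle clockwise from above draws it down, 6 mm a turn; it stays where it is.
- spindle (a joint): Turning of the clamp spindle in rad, growing clockwise from above (tightening). Starts at 0.4 to 1.1. The pads touch the feet at about 3.15, hold firmly from about 3.4 on, and at 3.6 the spindle is at its stop. It has friction, stays where it is left, and turns only with the lever.
- lever (a joint): Swing of the lever in rad: 0 when it points to the plate's -x, growing clockwise from above; starts at about -0.5 to 0.5, stays where left. The masters' heads stop it at about 1.2 either way; from -0.75 to 0.75 there is room for fingers. When down, its 12 face teeth (0.52 rad apart) turn the spindle both ways, so swinging back unlifted loosens. 2 to 4 N at the ball turns it.
- lever_lift (a joint): Height of the lever above its rest in m: 0 when down, 0.016 at the upper stop. Above 0.003 its teeth are free of the spindle; lift it 6 to 12 mm to swing back. A spring pulls it down with 11 N (15 N at the top). Let down between two teeth it rests up to 2.5 mm high and drops in within the next 0.5 rad of swing. With the spindle at its stop the teeth ride over each other at 5 to 10 N.
- ball (a point): Centre of the black ball, 26 mm across, at the lever's end, 75 mm from the axis, about 96 mm above the bench when down. A 10 mm thick arm runs from it down to the hub on the axis (33 mm across, top 87 mm above the bench): grip the ball from above with a finger on either side of the arm, and let the hand turn with the lever. The point's -x points outward along the lever, z up.
- bottle_a: Amber glass sample bottle, 61 mm across, 230 mm tall, standing at the left; leave alone. Origin: centre of its underside.
- bottle_b: Another such bottle; leave alone. Origin: centre of its underside.
- caliper: Digital caliper lying at the right, 230 mm long; leave alone. Origin: middle of its beam, underside.
- screwdriver: Screwdriver lying behind the plate and tray; leave alone. Origin: on its axis, underside.
- cleaner: White cleaner bottle at the right, 50 mm across, 110 mm tall; leave alone. Origin: centre of its underside.
There are look-alikes about, which are no part of the job. Leave any purple look-alike of the part that bears master_mid alone.

How it is judged:
By the outcome, as a careful person would: the job done as asked, in the order asked, and still so for the second after the job is handed in, with the robot touching nothing.
It also fails if it takes over 72 s, if anything falls off the work surface, if the arm or the gripper's body presses on something with over 40 N, if the wrist force passes 120 N, or if a joint passes its speed limit or range.

ROBOT

A 6-joint arm with a two-finger parallel gripper is mounted at the origin on the work surface. World frame = base frame: x ahead of the robot, y to its left, z up, the work surface at z = 0. Lengths are in mm, angles in rad, forces in N, time in s.
With the tool pointing down it reaches from about 400 to 825 mm from the base axis. Payload 7 kg.
Tool frame: the origin (TCP) lies at the very end of the fingers, on their centre line; the grasp point (between the pads) lies 19 mm behind it; z points along the fingers, y is the direction in which the jaws open and shut (so a half turn about z gives the same grasp; the last joint's range is limited). The gripper opens to 88 mm and grips with 3 to 60 N. Pads are 19 mm wide; open, the fingers measure 130 mm over their backs; the gripper's body (78 mm by 193 mm) begins 47 mm behind the grasp point.
Start: joints at [-1.009, 0.359, 0.012, 0, -1.224, -0.288], TCP at [182.488, -649.841, 226.561] pointing down, gripper open.
Joint ranges: [-3.07, 3.07], [-1.43, 2.12], [-1.02, 1.25], [-3.03, 1.67], [-3.05, -0], [-3.03, 3.03]. Speed limits (rad/s): [2.39, 2.39, 3.01, 3.14, 3.14, 3.14].

INTERFACE

Orientations are given as a unit quaternion [x, y, z, w].
In Python, from plant import bot gives the robot as it stands. Calls block until the motion is done:
- bot.move_ptp(position, orientation): joint-space move of the TCP to a pose.
- bot.line_to(position, velocity=150, ori=None): straight line of the TCP; ori=None keeps the orientation; velocity is the mean speed in mm/s.
- bot.move_joints(angles): joint-space move.
- bot.move_gripper(opening, force=None): finger opening in mm; force is the grip in N (None keeps the last); returns when the fingers have stopped.
- bot.pause(seconds).
- bot.solve_ik(position, orientation): joint angles nearest the present ones, or None.
- bot.read_state(): the state.
- bot.camera(name): name is "side" or "top"; returns the picture (384x512x3 uint8, red, green, blue); there is no depth.
- bot.get_calibration(name): a dict with "fx", "fy", "cx", "cy" (pixels), "view" (4x4, takes a point from world to camera coordinates). Camera axes: x right, y up, looking along -z (the intrinsics and any distortion apply to the point x, -y, -z); pixel columns grow to the right and rows downward; lengths in mm; the calibration is good to about 2 mm. A picture is of the moment at which its call begins. get_calibration takes no time and is no camera call.
A pose or a line that the arm cannot do raises bot.Unreachable and nothing moves.
- bot.close_job(): hands the job in, once; it reports no verdict.
The state is a dict: "t": time; "joint_pos": joint angles; "qvel": joint speeds; "tau": joint torques, N m; "tcp_pos": TCP position; "eef_rot": TCP orientation; "contact_force": force on the tool from outside, world axes, zero at the start; "moment": the same for the moment, N m; "width": finger opening in mm.
Only numpy, scipy, OpenCV 4.12 (cv2) and the standard library are available. Lean on these libraries where they do the work, as an engineer would, in place of code of your own. Each camera call takes 0.05 s, during which the arm holds its last target.

## Working session

There is one attempt and no reset: what is moved stays moved. The work goes in short steps, each a Python script; the robot and the scene stay as the last script left them, time stands still between calls to the robot, and variables do not carry over. Pictures are saved under pics/ and viewed, and the job is handed in when it is done.

```bash
ls; mkdir -p pics; python3 - <<'E'
from plant import bot
import cv2
for n in("side","top"):
    im=bot.camera(n); cv2.imwrite(f"pics/{n}0.png",im[:,:,::-1]); c=bot.get_calibration(n); print(n,c)
s=bot.read_state(); print(s)
E
```

```text
pics
side {'fx': 410.8783144836852, 'fy': 410.8783144836852, 'cx': 254.63497730745937, 'cy': 189.19583384570888, 'view': array([[-7.64604247e-01, -6.44329323e-01,  1.48347163e-02,
         4.42746670e+02],
       [ 5.00323398e-01, -5.78893217e-01,  6.43862672e-01,
        -3.43219246e+02],
       [-4.06271883e-01,  4.99722289e-01,  7.64997249e-01,
        -1.02885995e+03],
       [ 0.00000000e+00,  0.00000000e+00,  0.00000000e+00,
         1.00000000e+00]])}
top {'fx': 397.2607522582211, 'fy': 397.2607522582211, 'cx': 255.32019798119146, 'cy': 192.3405560228422, 'view': array([[ 5.21869422e-03, -9.99798518e-01,  1.93827055e-02,
        -1.43174563e+01],
       [ 9.92957951e-01,  7.47509177e-03,  1.18231263e-01,
        -6.03972866e+02],
       [-1.18352329e-01,  1.86291988e-02,  9.92796897e-01,
        -1.28981604e+03],
       [ 0.00000000e+00,  0.00000000e+00,  0.00000000e+00,
         1.00000000e+00]])}
{'t': 0.1, 'joint_pos': array([-1.00890313e+00,  3.59280838e-01,  1.11291028e-02, -2.86599620e-04,
       -1.22409436e+00, -2.88100560e-01]), 'qvel': array([ 0.00041074, -0.00039347,  0.0008941 ,  0.00117528,  0.0010572 ,
       -0.00078043]), 'tau': array([-1.88704427e-03, -5.84162915e+01,  2.93749988e+01,  7.01548800e+00,
        1.01368886e-02, -6.72695614e-05]), 'tcp_pos': array([ 182.35342227, -649.43932931,  225.73328784]), 'eef_rot': array([-1.36420760e-01,  9.90650712e-01,  7.15953390e-04, -1.76131124e-04]), 'contact_force': array([-0.17633619,  0.66536798, -1.35318193]), 'moment': array([ 0.0007171 ,  0.02193128, -0.00308006]), 'width': 87.52133111784556}
```

View pics/side0.png

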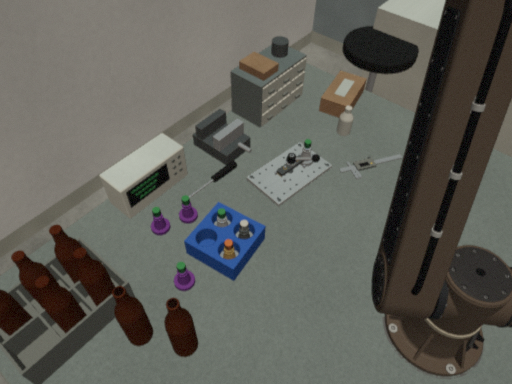

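View pics/top0.png

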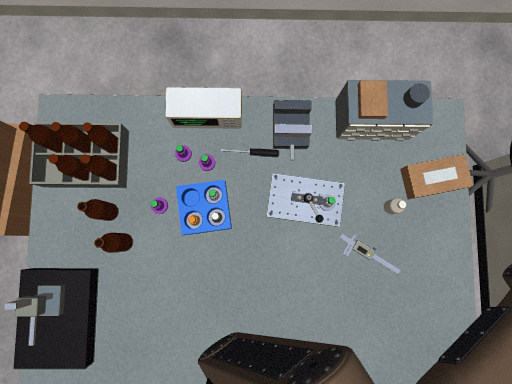

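```bash
python3 - <<'E'
import cv2
a=cv2.imread("pics/top0.png"); 
cv2.imwrite("pics/top0c.png",cv2.resize(a[140:250,140:360],(792,396),interpolation=cv2.INTER_CUBIC))
a=cv2.imread("pics/side0.png"); 
cv2.imwrite("pics/side0c.png",cv2.resize(a[130:285,145:345],(774,600),interpolation=cv2.INTER_CUBIC))
E
```

```text
(no output)
```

View pics/top0c.png

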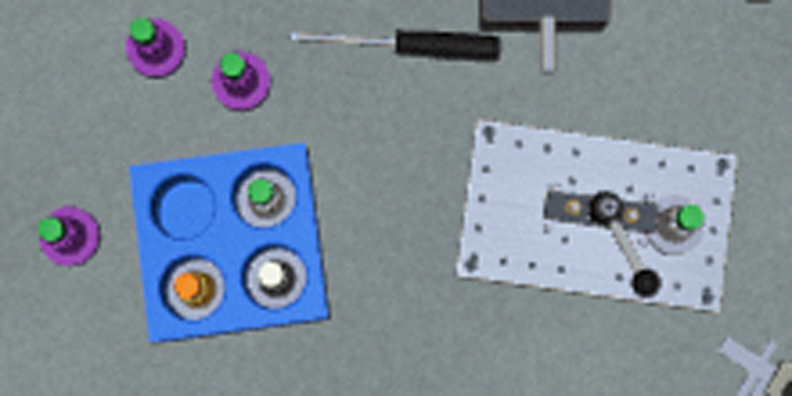

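View pics/side0c.png

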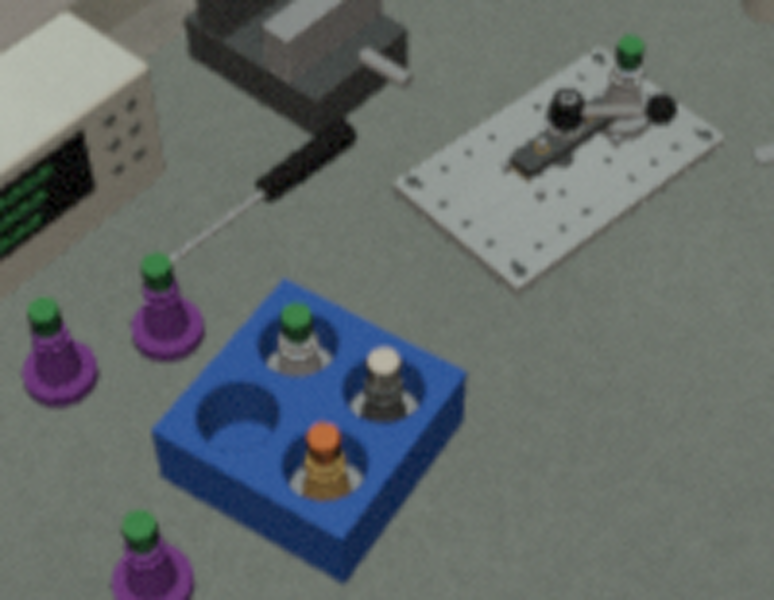

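The crop shows five green heads: three on purple look-alikes (top image (179,148), (204,159), (154,204)), one standing on the plate (331,200), and one on a steel neck in the blue tray (213,194). The tray one is the target. The lever points to the image's lower right, with its ball at about (319,218). Next I'll measure positions.

```bash
cat > h.py <<'E'
import numpy as np,cv2
def cal(bot,n):
    c=bot.get_calibration(n); return np.array([[c['fx'],0,c['cx']],[0,c['fy'],c['cy']],[0,0,1]]),c['view']
def ray(c,uv):
    K,V=c; p=np.linalg.inv(K)@[uv[0],uv[1],1]; d=np.array([p[0],-p[1],-p[2]])
    R=V[:3,:3]; return -R.T@V[:3,3],R.T@d
def onz(c,uv,z):
    o,d=ray(c,uv); return o+d*(z-o[2])/d[2]
def tri(rs):
    A=np.zeros((3,3));b=np.zeros(3)
    for o,d in rs:
        d=d/np.linalg.norm(d);P=np.eye(3)-np.outer(d,d);A+=P;b+=P@o
    x=np.linalg.solve(A,b); return x,[np.linalg.norm((np.eye(3)-np.outer(d,d)/(d@d))@(x-o)) for o,d in rs]
def proj(c,X):
    K,V=c; p=V[:3,:3]@np.array(X,float)+V[:3,3]; q=K@[p[0],-p[1],-p[2]]; return q[:2]/q[2]
def blobs(m,amin=8):
    n,l,s,c=cv2.connectedComponentsWithStats(m.astype(np.uint8)); return [(s[i,4],c[i].round(1),s[i,:4]) for i in range(1,n) if s[i,4]>=amin]
def hsv(im): return cv2.cvtColor(im,cv2.COLOR_RGB2HSV).astype(int)
E
python3 - <<'E'
from plant import bot
from h import *
for n in("top","side"):
    im=cv2.imread(f"pics/{n}0.png")[:,:,::-1].copy(); h=hsv(im); c=cal(bot,n)
    H,S,V=h[...,0],h[...,1],h[...,2]
    print(n,"green");[print(b, onz(c,b[1],98 if n=='top' else 88).round(1)) for b in blobs((H>45)&(H<80)&(S>110)&(V>60))]
    print("blue");[print(b) for b in blobs((H>100)&(H<120)&(S>140)&(V>60),200)]
    print("dark");[print(b) for b in blobs((V<45)) if 150<b[1][0]<350 and 130<b[1][1]<260]
    pm=(S<30)&(V>150) if n=='top' else (S<25)&(V>120)
    print("plate");[print(b) for b in blobs(pm,300) if 240<b[1][0]<350 and 130<b[1][1]<260]
E
```

```text
top green
(np.int32(31), array([191., 120.]), array([176, 120,  31,   1], dtype=int32)) [831.1 200.4  98. ]
(np.int32(25), array([192., 122.]), array([180, 122,  25,   1], dtype=int32)) [824.5 197.   98. ]
(np.int32(18), array([192.5, 124. ]), array([184, 124,  18,   1], dtype=int32)) [817.9 195.2  98. ]
(np.int32(35), array([179.1, 147.9]), array([176, 145,   7,   7], dtype=int32)) [738.5 236.2  98. ]
(np.int32(33), array([204.1, 157.6]), array([201, 155,   7,   6], dtype=int32)) [707.6 155.5  98. ]
(np.int32(37), array([211.9, 192.7]), array([209, 190,   7,   7], dtype=int32)) [594.5 128.5  98. ]
(np.int32(39), array([331.2, 199.8]), array([328, 197,   7,   7], dtype=int32)) [ 574.6 -251.1   98. ]
(np.int32(36), array([153.7, 203.4]), array([151, 201,   7,   6], dtype=int32)) [559.1 311.1  98. ]
blue
(np.int32(1770), array([201.3, 205.7]), array([176, 180,  55,  55], dtype=int32))
dark
(np.int32(30), array([281. , 146.5]), array([274, 146,  15,   2], dtype=int32))
(np.int32(25), array([300.8, 146.5]), array([295, 146,  13,   2], dtype=int32))
(np.int32(165), array([263.2, 152. ]), 
[... 902 characters left out ...]
[595.9 126.9  88. ]
(np.int32(48), array([180.6, 265.6]), array([177, 262,   8,   8], dtype=int32)) [556.5 316.6  88. ]
blue
(np.int32(2890), array([223.5, 241.3]), array([185, 203,  80,  77], dtype=int32))
dark
(np.int32(499), array([220.9, 158.7]), array([194, 138,  50,  44], dtype=int32))
(np.int32(15), array([246.9, 142.6]), array([245, 140,   4,   6], dtype=int32))
(np.int32(34), array([315.3, 157.6]), array([312, 155,   7,   6], dtype=int32))
(np.int32(42), array([290.6, 159.5]), array([287, 156,   8,   8], dtype=int32))
(np.int32(12), array([156.9, 213.9]), array([154, 212,   7,   4], dtype=int32))
plate
(np.int32(2012), array([285.8, 174.8]), array([246, 141,  86,  63], dtype=int32))
```

```bash
cat >> h.py <<'E'
def rectify(c,im,z,x0,x1,y0,y1,s=2):
    # output: col = (y1-y)*s, row=(x1-x)*s
    pts=[(x1,y1),(x1,y0),(x0,y0),(x0,y1)]
    src=np.float32([proj(c,(x,y,z)) for x,y in pts]); w=int((y1-y0)*s);hh=int((x1-x0)*s)
    M=cv2.getPerspectiveTransform(src,np.float32([(0,0),(w,0),(w,hh),(0,hh)]))
    return cv2.warpPerspective(im,M,(w,hh),flags=cv2.INTER_CUBIC)
E
python3 - <<'E'
from plant import bot
from h import *
for n in("top","side"):
    im=cv2.imread(f"pics/{n}0.png")[:,:,::-1].copy(); c=cal(bot,n)
    for nm,z,box in(("plate",15,(460,720,-330,-30)),("tray",64,(450,690,10,260))):
        r=rectify(c,im,z,*box); h=hsv(r); H,S,V=h[...,0],h[...,1],h[...,2]
        if nm=="tray": m=(H>100)&(H<125)&(S>130)&(V>(150 if n=='side' else 60))
        else:
            bg=np.median(r[:40].reshape(-1,3),0); print("bg",bg, r[40*2,150*2:152*2]); m=(V>(bg.max()+ (40 if n=='top' else 25)))
            
        m=cv2.morphologyEx(m.astype(np.uint8),cv2.MORPH_OPEN,np.ones((5,5)))
        m=cv2.morphologyEx(m,cv2.MORPH_CLOSE,np.ones((25,25)))
        cs=max(cv2.findContours(m,0,1)[0],key=cv2.contourArea)
        (a,b),(w,hh),ang=cv2.minAreaRect(cs)
        print(n,nm,"ctr",box[1]-b/2,box[3]-a/2,"size",w/2,hh/2,ang)
        o=r.copy(); cv2.drawContours(o,[cv2.boxPoints(((a,b),(w,hh),ang)).astype(int)],0,(255,0,0),1)
        cv2.imwrite(f"pics/rect_{n}_{nm}.png",o[:,:,::-1])
ct,cs=cal(bot,"top"),cal(bot,"side")
print("ball",tri([ray(ct,(318.8,218.1)),ray(cs,(315.3,157.6))]))
print("hub", onz(ct,(305.5,198.6),90),tri([ray(ct,(308.5,198)),ray(cs,(290.6,159.5))]))
E
```

```text
bg [130. 140. 142.] [[135 143 145]
 [135 143 145]
 [135 143 145]
 [134 143 145]]
top plate ctr 584.1644592285156 -181.15988159179688 size 250.66807556152344 150.69053649902344 7.531024932861328
top tray ctr 552.3948059082031 159.41726684570312 size 161.77841186523438 161.97457885742188 81.79764556884766
bg [110. 117. 108.] [[111 119 109]
 [112 119 110]
 [112 119 110]
 [112 119 110]]
side plate ctr 581.2936096191406 -179.15219116210938 size 246.40866088867188 148.1183624267578 7.640407562255859
side tray ctr 550.4568176269531 160.97396850585938 size 155.05435180664062 155.06275939941406 81.91547393798828
ball (array([ 515.30543129, -211.9536159 ,   94.18689941]), [np.float64(1.1079255489450814), np.float64(1.1079255489450046)])
hub [ 578.63548853 -170.27473501   90.        ] (array([ 584.31484497, -184.09893277,   60.61999924]), [np.float64(0.6686921223123903), np.float64(0.6686921223125581)])
```

```bash
cat >> h.py <<'E'
from scipy.spatial.transform import Rotation as Rot
PSI=np.radians(-7.56); PX=np.array([np.cos(PSI),np.sin(PSI),0]); PY=np.array([-np.sin(PSI),np.cos(PSI),0])
CTR=np.array([582.9,-180.4,0])
def quat(yd):  # tool z down, tool y along yd (xy)
    y=np.array([yd[0],yd[1],0.]);y/=np.linalg.norm(y);z=np.array([0,0,-1.]);x=np.cross(y,z)
    return Rot.from_matrix(np.c_[x,y,z]).as_quat()
def st(bot):
    s=bot.read_state(); print("t%.2f tcp"%s['t'],s['tcp_pos'].round(2),"F",s['contact_force'].round(2),"w%.1f"%s['width']); return s
E
python3 - <<'E'
from plant import bot
from h import *
ct,cs=cal(bot,"top"),cal(bot,"side")
print("set",onz(ct,(331.2,199.8),102.5),onz(cs,(307.6,141.8),93), "ctr est full",CTR-70*PY,"nest",CTR+70*PY)
for s in(1,-1):
    q=quat(s*PX)
    for p in([594.8,128,68.5],[594.8,128,190],list((CTR+87*PY)[:2])+[75],list((CTR+70*PY)[:2])+[160]):
        r=bot.solve_ik(p,q); print(s,None if r is None else np.round(r,2))
    for a in(-.8,-.5,0,.5,.85):
        d=-np.cos(a)*PX+np.sin(a)*PY; t=np.sin(a)*PX+np.cos(a)*PY
        p=CTR+75*d; p[2]=78; r=bot.solve_ik(p,quat(s*t)); print(s,a,None if r is None else np.round(r,2))
E
```

```text
set [ 574.09542092 -250.18078927  102.5       ] [ 574.21453954 -255.98539794   93.        ] ctr est full [ 573.69049486 -249.79153417    0.        ] nest [ 592.10950514 -111.00846583    0.        ]
1 [ 0.53  0.39 -0.33  0.   -0.84  2.48]
1 [ 0.53  0.28 -0.19  0.   -1.1   2.48]
1 [ 0.17  0.38 -0.34  0.   -0.85  2.84]
1 [ 0.14  0.29 -0.25  0.   -1.03  2.87]
1 -0.8 [-0.07  0.33 -0.41  0.   -0.83 -0.84]
1 -0.5 [-0.03  0.3  -0.45  0.   -0.82 -1.17]
1 0 [ 0.04  0.28 -0.48  0.   -0.81 -1.74]
1 0.5 [ 0.11  0.29 -0.48  0.   -0.81 -2.31]
1 0.85 [ 0.14  0.31 -0.45  0.   -0.82 -2.69]
-1 [ 0.53  0.39 -0.33  0.   -0.84 -0.66]
-1 [ 0.53  0.28 -0.19  0.   -1.1  -0.66]
-1 [ 0.17  0.38 -0.34  0.   -0.85 -0.3 ]
-1 [ 0.14  0.29 -0.25  0.   -1.03 -0.27]
-1 -0.8 [-0.07  0.33 -0.41  0.   -0.83  2.3 ]
-1 -0.5 [-0.03  0.3  -0.45  0.   -0.82  1.97]
-1 0 [ 0.04  0.28 -0.48  0.   -0.81  1.4 ]
-1 0.5 [ 0.11  0.29 -0.48  0.   -0.81  0.83]
-1 0.85 [ 0.14  0.31 -0.45  0.   -0.82  0.45]
```

```bash
python3 - <<'E'
from plant import bot
from h import *
q=quat(-PX); st(bot)
bot.move_ptp([594.8,128.0,170],q); bot.move_gripper(44); st(bot)
bot.line_to([594.8,128.0,110],200); s=st(bot)
for n in("side","top"):
    im=bot.camera(n); cv2.imwrite(f"pics/{n}1.png",im[:,:,::-1])
a=cv2.imread("pics/side1.png"); cv2.imwrite("pics/side1c.png",cv2.resize(a[130:285,145:345],(774,600),interpolation=cv2.INTER_CUBIC))
E
```

```text
t0.10 tcp [ 182.35 -649.44  225.73] F [-0.18  0.67 -1.35] w87.5
t4.09 tcp [594.78 128.03 170.01] F [0.38 0.06 0.22] w44.1
t4.54 tcp [594.95 127.86 110.14] F [-1.3  -0.63  0.49] w43.9
```

View pics/side1c.png

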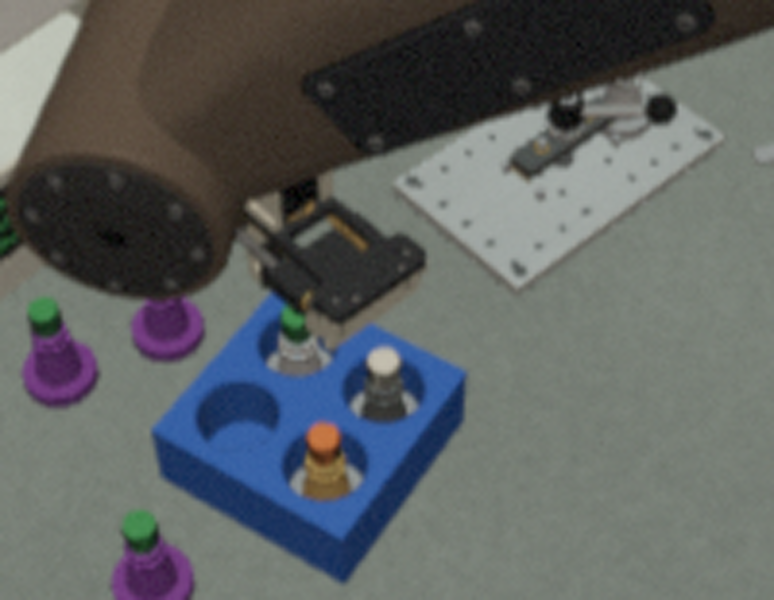

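The open hand is above the tray's green head, which is at about (221,214) in the side image, with one finger either side. I'll descend and grip.

```bash
python3 - <<'E'
from plant import bot
from h import *
bot.line_to([594.8,128.0,69],100); st(bot)
bot.move_gripper(10,25); st(bot)
bot.pause(.2); s=st(bot)
p=s['tcp_pos']
bot.line_to([594.8,128.0,78],40); st(bot)
bot.line_to([594.8,128.0,145],120); st(bot)
for n in("side","top"):
    im=bot.camera(n); cv2.imwrite(f"pics/{n}2.png",im[:,:,::-1])
a=cv2.imread("pics/side2.png"); cv2.imwrite("pics/side2c.png",cv2.resize(a[130:285,145:345],(774,600),interpolation=cv2.INTER_CUBIC))
E
```

```text
t5.20 tcp [595.15 128.08  69.4 ] F [ 0.6  -0.97  0.62] w44.0
t5.64 tcp [594.65 128.08  69.57] F [-3.52  1.52  6.17] w27.4
t5.84 tcp [594.64 128.1   69.55] F [-4.18  1.2   5.93] w27.6
t6.22 tcp [594.87 128.01  78.01] F [ 0.48 -0.18 -3.32] w27.4
t6.92 tcp [594.2  127.82 144.24] F [-0.24 -0.47 -3.7 ] w27.2
```

View pics/side2c.png

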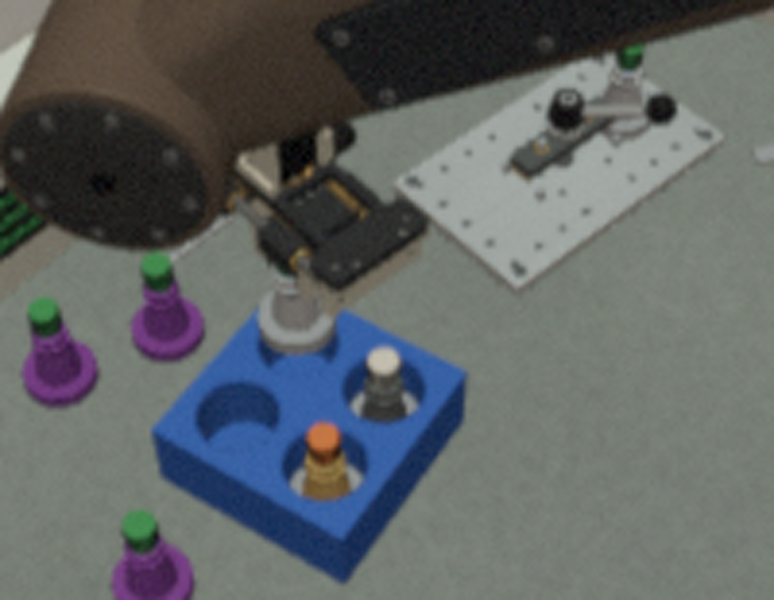

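```bash
python3 - <<'E'
import cv2
a=cv2.imread("pics/side2.png"); cv2.imwrite("pics/side2d.png",cv2.resize(a[170:225,195:260],(709,600),interpolation=cv2.INTER_CUBIC))
E
```

```text
(no output)
```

View pics/side2d.png

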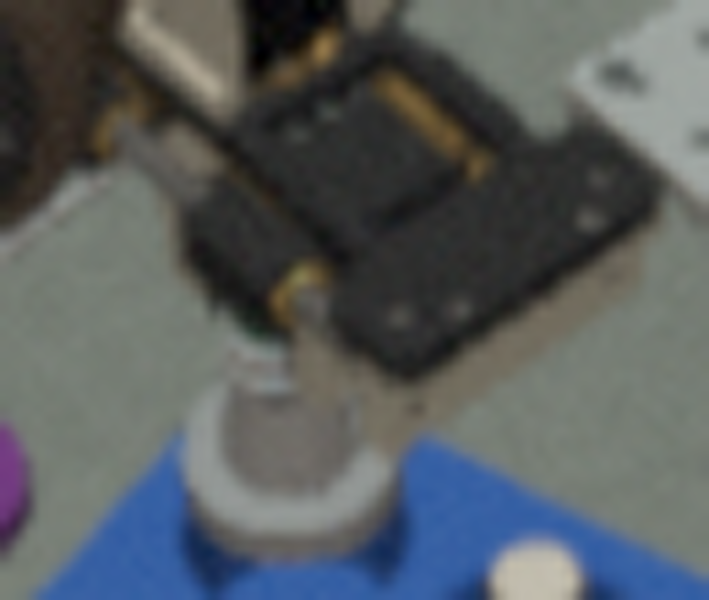

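The fingertips overlap the neck below the head, and the width reads 27 mm where the head is 22 mm. I'll lower the master back into its pocket and regrip higher, on the green head.

```bash
python3 - <<'E'
from plant import bot
from h import *
bot.line_to([594.65,128.0,76],120); st(bot)
bot.line_to([594.65,128.0,69.6],30); st(bot)
bot.move_gripper(40); st(bot)
bot.line_to([594.65,128.0,76.5],60); st(bot)
bot.move_gripper(10,25); bot.pause(.1); s=st(bot)
E
```

```text
t7.75 tcp [594.87 128.04  76.22] F [-0.75 -0.25 -3.11] w27.8
t8.12 tcp [594.65 127.98  69.69] F [-0.06  0.24 -3.77] w27.9
t8.61 tcp [594.85 128.1   69.86] F [-0.18  0.39  0.18] w39.7
t8.88 tcp [595.08 128.2   77.2 ] F [ 0.02 -0.08  0.52] w40.1
t9.43 tcp [594.22 127.92  76.36] F [-3.28 -0.21  1.33] w21.5
```

```bash
python3 - <<'E'
from plant import bot
from h import *
q=quat(-PX)
bot.line_to([594.3,128.0,84],50); st(bot)
bot.line_to([594.3,128.0,152],150); s=st(bot)
p=CTR+90*PY; p[2]=152
bot.move_ptp(p,q); st(bot)
p[2]=90; bot.line_to(p,150); bot.pause(.1); st(bot)
for n in("side","top"):
    im=bot.camera(n); cv2.imwrite(f"pics/{n}3.png",im[:,:,::-1])
a=cv2.imread("pics/side3.png"); cv2.imwrite("pics/side3c.png",cv2.resize(a[120:220,225:354],(774,600),interpolation=cv2.INTER_CUBIC))
E
```

```text
t9.73 tcp [594.49 128.07  84.25] F [-0.04  0.07 -4.12] w21.7
t10.33 tcp [593.67 127.88 151.21] F [-0.37 -0.03 -4.13] w21.2
t11.22 tcp [594.3  -91.65 151.09] F [-0.08 -0.46 -2.53] w21.4
t11.88 tcp [595.84 -90.78  91.3 ] F [ 0.08 -1.25 -2.94] w21.2
```

View pics/side3c.png

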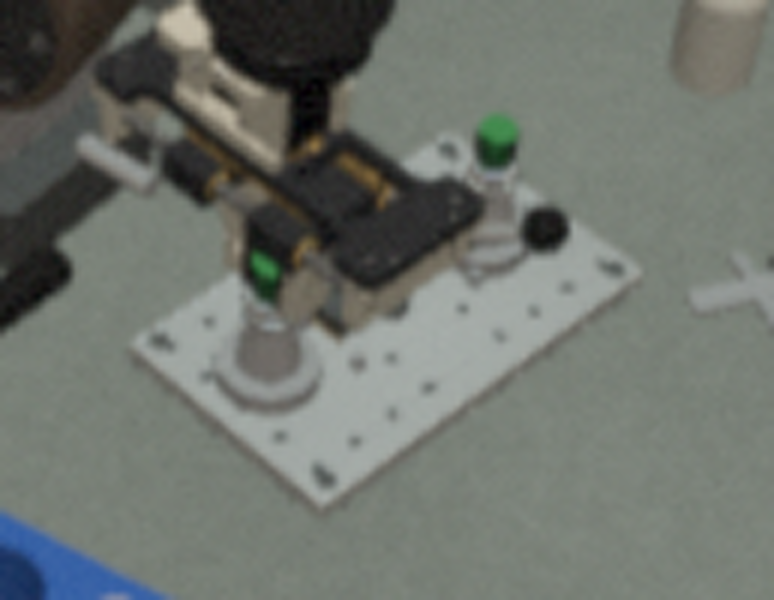

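The master hangs upright above the outer part of the free place, its foot at about (270,182) in the side image, clear of the strap. I'll lower it until it touches.

```bash
python3 - <<'E'
from plant import bot
from h import *
p=CTR+90*PY
print(p)
for z in(84,82.5,81.8,81.1,80.4,79.7):
    p[2]=z; bot.line_to(p,40); bot.pause(.1); s=st(bot)
    if s['contact_force'][2]>1.5: break
E
```

```text
[594.74079232 -91.1823132    0.        ]
t12.38 tcp [594.74 -91.26  84.  ] F [ 0.79  0.31 -3.45] w21.3
t12.73 tcp [594.72 -91.2   82.48] F [-0.06  0.03 -2.77] w21.4
t13.08 tcp [594.74 -91.17  81.81] F [ 0.03  0.18 -2.94] w21.1
t13.43 tcp [594.85 -91.19  81.27] F [-0.85  0.26 -0.98] w21.2
t13.78 tcp [594.94 -91.21  81.22] F [-2.07  0.76  5.03] w21.3
```

```bash
python3 - <<'E'
from plant import bot
from h import *
def go(d,z=81.0,v=40):
    p=CTR+d*PY; p[2]=z; bot.line_to(p,v); bot.pause(.06); s=bot.read_state()
    r=s['tcp_pos']-CTR; F=s['contact_force']
    print("t%.2f cmd%.1f  px%.2f py%.2f z%.2f  Fx%.2f Fy%.2f Fz%.2f"%(s['t'],d,r@PX,r@PY,r[2],F@PX,F@PY,F[2])); return F@PY,F@PX
go(90); base=go(78)
for d in np.arange(76,66,-1.0):
    f=go(d,v=30)
    if f[0]>7: break
E
```

```text
t14.09 cmd90.0  px0.10 py89.99 z81.20  Fx-1.45 Fy0.87 Fz3.47
t14.60 cmd78.0  px1.55 py78.92 z82.86  Fx-2.94 Fy5.31 Fz12.25
t14.91 cmd76.0  px1.68 py77.06 z83.07  Fx-3.60 Fy6.11 Fz13.83
t15.22 cmd75.0  px1.75 py76.14 z83.15  Fx-3.69 Fy6.20 Fz14.89
t15.53 cmd74.0  px1.75 py75.14 z83.26  Fx-3.42 Fy5.99 Fz16.03
t15.83 cmd73.0  px1.73 py74.18 z83.29  Fx-4.40 Fy6.21 Fz15.30
t16.14 cmd72.0  px1.79 py73.16 z83.38  Fx-4.71 Fy6.91 Fz16.84
t16.45 cmd71.0  px1.78 py72.16 z83.46  Fx-5.02 Fy6.67 Fz17.39
t16.76 cmd70.0  px1.80 py71.15 z83.53  Fx-4.86 Fy6.03 Fz17.32
t17.07 cmd69.0  px1.80 py70.11 z83.58  Fx-5.09 Fy6.19 Fz18.53
t17.38 cmd68.0  px1.82 py69.07 z83.65  Fx-4.21 Fy6.44 Fz18.32
t17.68 cmd67.0  px1.83 py68.05 z83.69  Fx-5.21 Fy6.02 Fz18.27
```

The master is tipping a little under the drag: the hand has risen 2.4 mm. I'll ease the grip so it settles flat, then look.

```bash
python3 - <<'E'
from plant import bot
from h import *
p=CTR+70*PY; p[2]=83; bot.line_to(p,60); st(bot)
bot.move_gripper(32); bot.pause(.15); st(bot)
for n in("side",):
    im=bot.camera(n); cv2.imwrite(f"pics/{n}4.png",im[:,:,::-1])
a=cv2.imread("pics/side4.png"); cv2.imwrite("pics/side4c.png",cv2.resize(a[120:200,240:343],(772,600),interpolation=cv2.INTER_CUBIC))
E
```

```text
t17.93 tcp [ 593.1  -110.78   83.72] F [-1.29  2.59  9.1 ] w21.5
t18.56 tcp [ 591.95 -111.14   82.72] F [ 0.28 -0.26  0.06] w32.2
```

View pics/side4c.png

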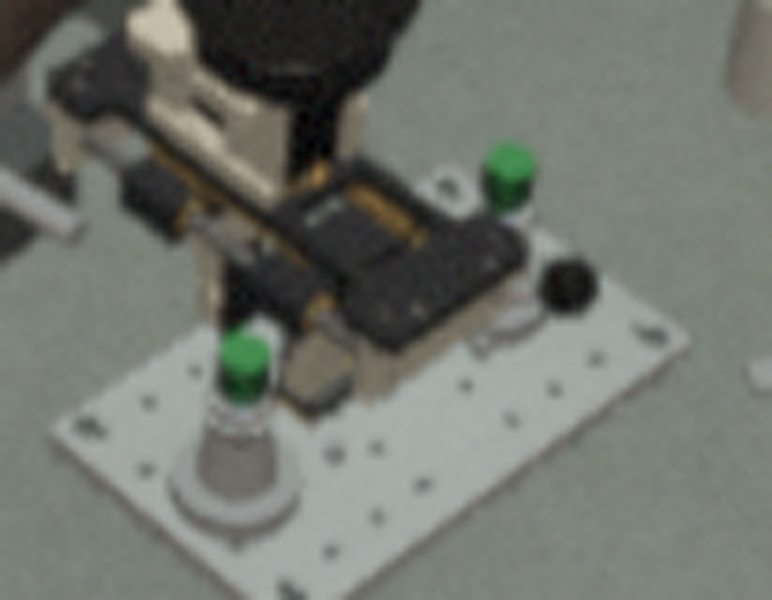

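```bash
python3 - <<'E'
from plant import bot
from h import *
bot.move_gripper(44)
p=bot.read_state()['tcp_pos']; 
p=CTR+70*PY; p[2]=83; p[2]=130; bot.line_to(p,150); 
p=CTR+50*PY-60*PX; p[2]=200; bot.move_ptp(p,quat(-PX)); st(bot)
for n in("side","top"):
    im=bot.camera(n); cv2.imwrite(f"pics/{n}5.png",im[:,:,::-1])
    h=hsv(im); H,S,V=h[...,0],h[...,1],h[...,2]; c=cal(bot,n)
    for b in blobs((H>45)&(H<80)&(S>110)&(V>60),10):
        X=onz(c,b[1],103 if n=='top' else 93)-CTR; print(n,b,round(X@PX,1),round(X@PY,1))
a=cv2.imread("pics/side5.png"); cv2.imwrite("pics/side5c.png",cv2.resize(a[120:200,240:343],(772,600),interpolation=cv2.INTER_CUBIC))
E
```

```text
t20.03 tcp [ 529.48 -122.98  200.5 ] F [-0.07  0.57 -0.33] w44.0
side (np.int32(25), array([272.1, 167.3]), array([270, 165,   6,   6], dtype=int32)) -3.8 87.0
side (np.int32(12), array([137., 188.]), array([133, 185,   9,   7], dtype=int32)) 195.6 435.4
side (np.int32(35), array([184.9, 198.4]), array([182, 196,   7,   6], dtype=int32)) 73.0 355.3
side (np.int32(37), array([155.8, 210.1]), array([153, 207,   7,   7], dtype=int32)) 92.6 439.7
side (np.int32(50), array([180.5, 265.7]), array([177, 262,   8,   8], dtype=int32)) -94.3 490.8
top (np.int32(57), array([191.3, 120.9]), array([176, 120,  31,   3], dtype=int32)) 191.7 407.8
top (np.int32(18), array([192.5, 124. ]), array([184, 124,  18,   1], dtype=int32)) 182.1 402.3
top (np.int32(36), array([179.1, 148. ]), array([176, 145,   7,   7], dtype=int32)) 98.1 432.4
top (np.int32(34), array([204.1, 157.7]), array([201, 155,   7,   7], dtype=int32)) 78.1 348.6
top (np.int32(36), array([153.7, 203.4]), array([151, 201,   7,   6], dtype=int32)) -88.5 482.8
```

View pics/side5c.png

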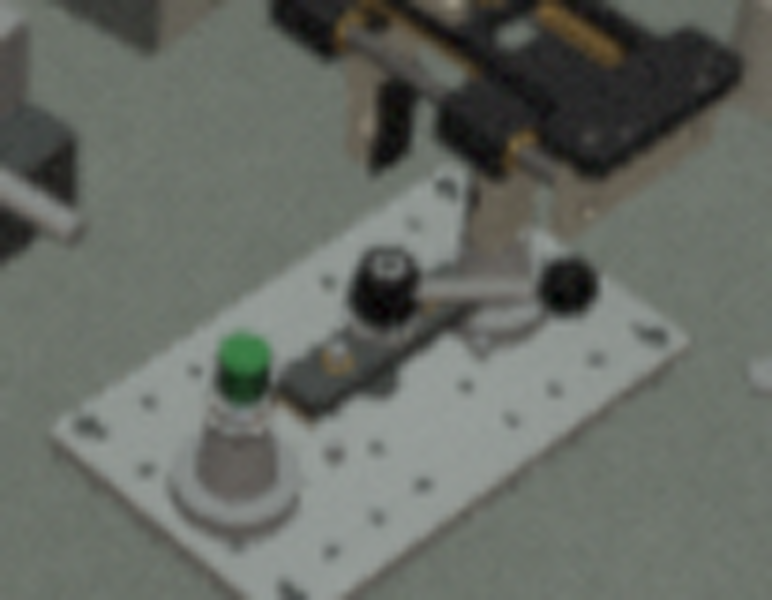

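The master is standing upright at the outer spot (head at side (272,167)); the hand slipped over it without sliding it. I'll regrip firmly and slide with almost no load on the plate.

```bash
python3 - <<'E'
from plant import bot
from h import *
q=quat(-PX)
def P(x,y,z): 
    p=CTR+x*PX+y*PY; p[2]=z; return p
def rep(tag=""):
    s=bot.read_state(); r=s['tcp_pos']-CTR; F=s['contact_force']; M=s['moment']
    print("%s t%.2f px%.2f py%.2f z%.2f F %.2f %.2f %.2f M %s w%.1f"%(tag,s['t'],r@PX,r@PY,r[2],F@PX,F@PY,F[2],M.round(2),s['width'])); return F@PX,F@PY,F[2],r
bot.move_ptp(P(0,88,125),q); bot.line_to(P(0,88,80.7),150); rep()
bot.move_gripper(10,50); bot.pause(.15); f=rep("grip"); x=f[3]@PX
bot.line_to(P(x,88,83.5),30); bot.pause(.15); rep("up")
bot.line_to(P(x,88,81.5),30); bot.pause(.15); rep("hover")
im=bot.camera("side"); cv2.imwrite("pics/side6.png",im[:,:,::-1])
cv2.imwrite("pics/side6c.png",cv2.resize(im[120:200,240:343,::-1],(772,600),interpolation=cv2.INTER_CUBIC))
E
```

```text
t21.07 px0.20 py87.68 z81.68 F 0.72 0.15 0.12 M [ 0.05  0.01 -0.02] w43.8
grip t21.73 px-0.11 py87.92 z81.14 F -4.22 -0.59 7.00 M [0.25 1.59 0.  ] w20.8
up t22.13 px-0.18 py88.03 z83.12 F -0.11 -0.05 -3.15 M [ 0.03  0.1  -0.01] w21.1
hover t22.53 px-0.26 py87.97 z81.33 F 0.10 0.11 -4.46 M [ 0.01  0.06 -0.02] w21.0
```

View pics/side6c.png

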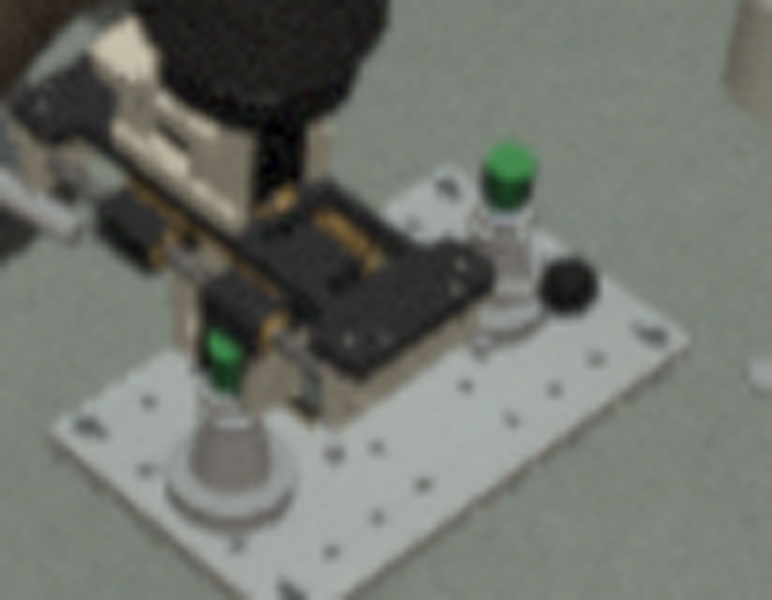

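```bash
cat >> h.py <<'E'
def P(x,y,z): 
    p=CTR+x*PX+y*PY; p[2]=z; return p
def rep(bot,tag=""):
    s=bot.read_state(); r=s['tcp_pos']-CTR; F=s['contact_force']; M=s['moment']
    print("%s t%.2f px%.2f py%.2f z%.2f F %.2f %.2f %.2f M %s w%.1f"%(tag,s['t'],r@PX,r@PY,r[2],F@PX,F@PY,F[2],M.round(2),s['width'])); return F@PX,F@PY,F[2],r
E
python3 - <<'E'
from plant import bot
from h import *
bot.line_to(P(-.2,88,82.0),30); bot.line_to(P(-.2,80,82.0),50); bot.pause(.1); rep(bot)
for d in np.arange(77.5,64,-1.5):
    bot.line_to(P(-.2,d,82.0),30); bot.pause(.05); f=rep(bot,"%.1f"%d)
    if f[1]>2.5 or f[2]>2: break
im=bot.camera("side"); cv2.imwrite("pics/side7.png",im[:,:,::-1])
cv2.imwrite("pics/side7c.png",cv2.resize(im[120:200,240:343,::-1],(772,600),interpolation=cv2.INTER_CUBIC))
E
```

```text
t23.24 px-0.21 py79.82 z82.00 F 0.30 0.15 -3.94 M [0.05 0.08 0.  ] w20.9
77.5 t23.54 px-0.20 py77.47 z81.99 F -0.76 0.71 -3.26 M [0.03 0.1  0.03] w21.0
76.0 t23.84 px-0.20 py75.96 z81.97 F 0.10 -0.29 -3.64 M [-0.1   0.05  0.01] w21.0
74.5 t24.14 px-0.22 py74.45 z81.99 F 1.31 -0.52 -3.90 M [-0.02 -0.01  0.02] w21.0
73.0 t24.44 px-0.21 py72.96 z81.97 F 0.11 -0.31 -3.62 M [-0.02 -0.03  0.01] w21.0
71.5 t24.74 px-0.22 py71.44 z81.96 F 1.12 -0.44 -4.35 M [0.01 0.05 0.01] w20.9
70.0 t25.04 px-0.21 py69.94 z81.97 F 0.63 -0.06 -4.91 M [0.02 0.04 0.03] w21.1
68.5 t25.34 px-0.03 py68.60 z82.08 F -1.36 0.69 -4.56 M [ 0.53 -0.14 -0.04] w21.1
67.0 t25.64 px0.10 py67.26 z82.18 F -0.25 4.27 -2.84 M [ 1.46 -0.33 -0.06] w21.4
```

View pics/side7c.png

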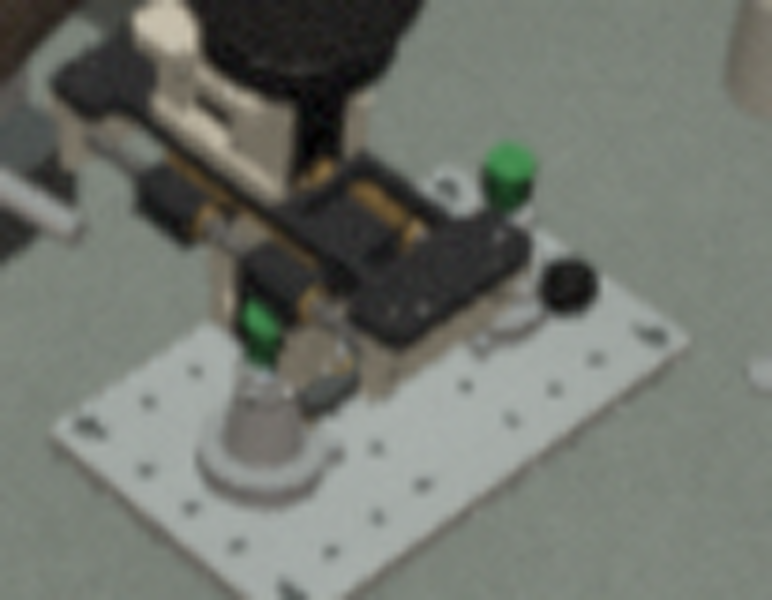

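The foot now reaches under the strap end, and force and moment show it touching the pins at about py 69. I'll lower and release.

```bash
python3 - <<'E'
from plant import bot
from h import *
bot.line_to(P(.1,68.0,82.0),30); bot.pause(.05); rep(bot)
for z in(81.5,81.0,80.6,80.2):
    bot.line_to(P(.1,68.0,z),30); bot.pause(.06); f=rep(bot,z)
    if f[2]>0.5: break
bot.move_gripper(24,20);bot.pause(.1); rep(bot); bot.move_gripper(44)
bot.line_to(P(.1,68.0,130),150)
bot.move_ptp(P(-50,10,220),quat(-PX))
for n in("side","top"):
    im=bot.camera(n); cv2.imwrite(f"pics/{n}8.png",im[:,:,::-1])
    cv2.imwrite(f"pics/{n}8c.png",cv2.resize(im[120:200,240:343,::-1] if n=="side" else im[160:240,250:353,::-1],(772,600),interpolation=cv2.INTER_CUBIC))
E
```

```text
t25.99 px0.11 py67.95 z81.99 F 0.20 1.94 -1.91 M [ 0.97 -0.3   0.02] w21.2
81.5 t26.30 px0.30 py68.01 z81.62 F 0.49 1.24 -3.57 M [ 0.88 -0.43  0.  ] w21.1
81.0 t26.61 px0.32 py68.01 z81.21 F 1.49 2.89 0.15 M [ 0.96 -0.32 -0.05] w21.0
80.6 t26.92 px0.33 py68.01 z81.12 F -1.61 1.96 5.54 M [ 1.26  0.4  -0.01] w20.7
 t27.33 px-0.04 py67.82 z80.38 F 0.95 0.91 -0.30 M [ 0.03  0.11 -0.02] w24.1
```

View pics/side8c.png

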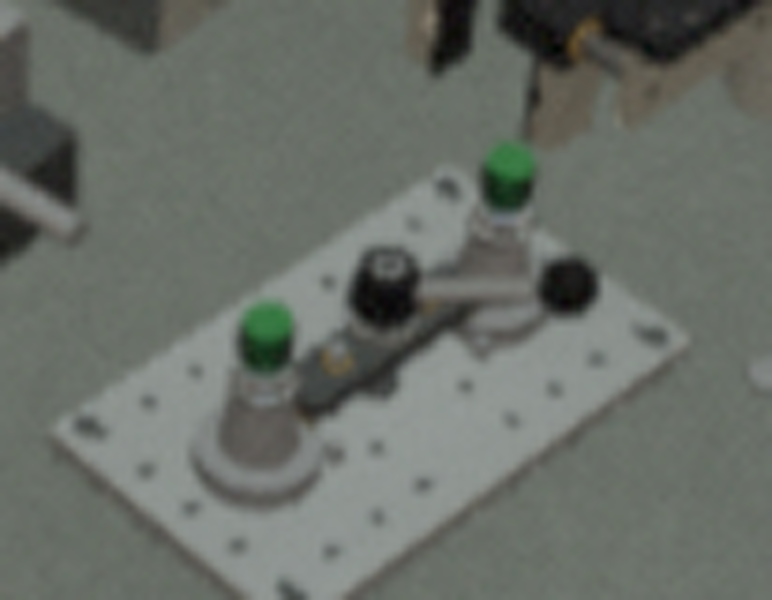

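View pics/top8c.png

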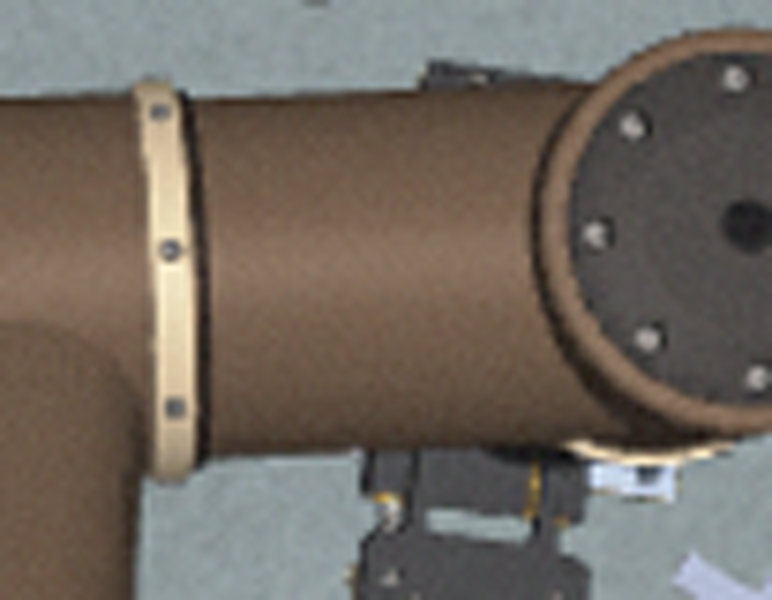

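```bash
python3 - <<'E'
from plant import bot
from h import *
c=cal(bot,"side")
for f in("side5","side8","side0"):
    im=cv2.imread(f"pics/{f}.png")[:,:,::-1].copy(); h=hsv(im);H,S,V=h[...,0],h[...,1],h[...,2]
    for b in blobs((H>45)&(H<85)&(S>70)&(V>25),20):
        if b[1][0]>215 and b[1][0]<330:
            X=onz(c,b[1],91)-CTR; print(f,b,round(X@PX,1),round(X@PY,1))
    # feet: bottom-most extents
E
```

```text
side5 (np.int32(48), array([272.1, 168.5]), array([269, 165,   7,   9], dtype=int32)) -6.1 89.1
side8 (np.int32(47), array([307.4, 142.8]), array([305, 139,   6,   9], dtype=int32)) -0.1 -73.9
side8 (np.int32(45), array([275.1, 164.1]), array([272, 160,   7,   9], dtype=int32)) 1.0 69.5
side0 (np.int32(45), array([307.4, 142.7]), array([305, 139,   6,   9], dtype=int32)) 0.2 -74.2
side0 (np.int32(58), array([221.2, 212.9]), array([218, 209,   8,   9], dtype=int32)) -33.5 310.3
```

```bash
python3 - <<'E'
from plant import bot
from h import *
j=np.array(bot.read_state()['joint_pos']); print(j.round(2))
j[0]=-0.95; j[1]-=.15; bot.move_joints(j); s=st(bot)
im=bot.camera("top"); cv2.imwrite("pics/top9.png",im[:,:,::-1])
cv2.imwrite("pics/top9c.png",cv2.resize(im[160:240,250:353,::-1],(772,600),interpolation=cv2.INTER_CUBIC))
h=hsv(im);H,S,V=h[...,0],h[...,1],h[...,2];c=cal(bot,"top")
for b in blobs((H>45)&(H<85)&(S>70)&(V>60),20):
    if 250<b[1][0]<350:
        X=onz(c,b[1],103)-CTR; print(b,round(X@PX,1),round(X@PY,1))
im2=rectify(c,im,29,500,660,-300,-60,3); cv2.imwrite("pics/top9r.png",im2[:,:,::-1])
E
```

```text
[ 0.05  0.17 -0.26 -0.   -1.14 -0.18]
t31.01 tcp [ 144.92 -530.93  296.73] F [ 0.26  0.31 -0.67] w43.6
(np.int32(40), array([287. , 193.3]), array([284, 190,   7,   7], dtype=int32)) 1.5 71.5
(np.int32(41), array([331.4, 199.8]), array([328, 197,   8,   7], dtype=int32)) 0.5 -70.9
```

View pics/top9r.png

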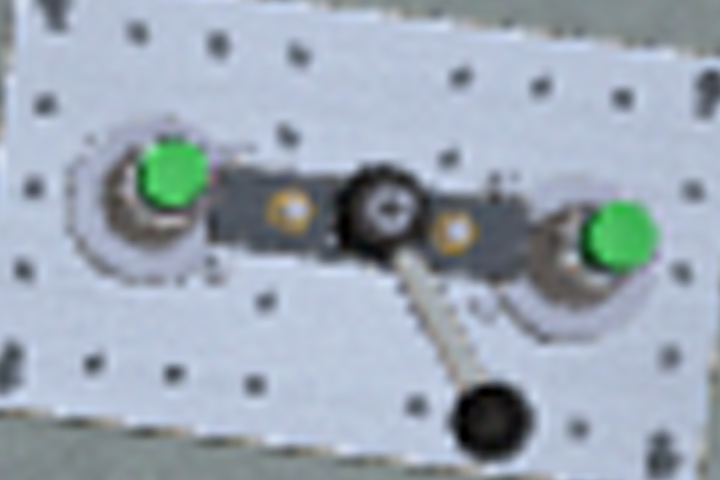

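```bash
python3 - <<'E'
from plant import bot
from h import *
im=cv2.imread("pics/top9.png"); c=cal(bot,"top")
g=cv2.cvtColor(rectify(c,im,29,500,660,-300,-60,4),cv2.COLOR_BGR2GRAY)
o=cv2.cvtColor(g,cv2.COLOR_GRAY2BGR)
ax=np.array([356.5,227])*4/3
for x,y,k in((148,201,'new'),(572,258,'set')):
    x*=4/3;y*=4/3; 
    pol=cv2.warpPolar(g,(140,360),(x,y),140,cv2.WARP_POLAR_LINEAR).astype(float)
    rs=pol[:,95:130]; 
    pts=[]
    for a in range(360):
        ok=(90<a<285) if k=='new' else (a<75 or a>285 or a<110)
        if ok:
            r=95+np.argmin(rs[a]); pts.append((x+r*np.cos(np.radians(a)),y+r*np.sin(np.radians(a))))
    p=np.array(pts)
    for it in range(4):
        A=np.c_[2*p,np.ones(len(p))]; s=np.linalg.lstsq(A,(p**2).sum(1),rcond=None)[0]; R=np.sqrt(s[2]+s[0]**2+s[1]**2)
        e=np.abs(np.hypot(*(p-s[:2]).T)-R); p=p[e<max(2.5*np.median(e),2)]
    d=(s[:2]-ax)/4; w=np.array([-d[1],-d[0],0])
    print(k,s[:2]/4,"R",R/4,len(p),"plate xy from pin-based axis",w@PX,w@PY,e.mean())
    for q in p: cv2.circle(o,tuple(q.astype(int)),1,(0,0,255),-1)
cv2.imwrite("pics/top9f.png",cv2.resize(o,(800,533)))
E
```

```text
new [48.36090432 68.21811811] R 24.99308740892606 121 plate xy from pin-based axis -1.8878569346352474 70.83982017863835 0.7753224814220684
set [188.74432419  86.65237324] R 25.861908841678027 144 plate xy from pin-based axis -1.6924200488452736 -70.74862617619303 1.6886943520475721
```

View pics/top9f.png

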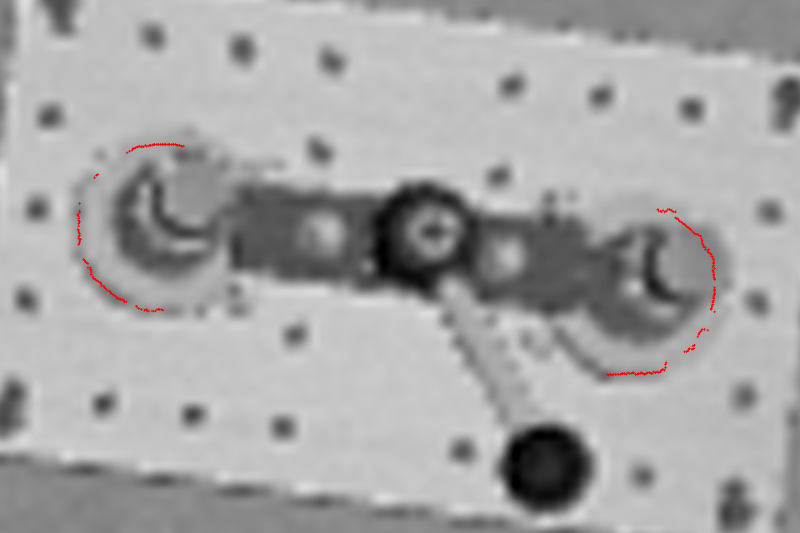

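Both feet fit circles at ±70.8 mm from the axis, and the heads are 142 mm apart. So the mounted master sits against its pins to within what I can measure. Next is the lever.

```bash
cat >> h.py <<'E'
AX=CTR.copy()
def L(a,z,r=75.0):
    d=-np.cos(a)*PX+np.sin(a)*PY; t=np.sin(a)*PX+np.cos(a)*PY
    p=AX+r*d; p[2]=z; return p,quat(-t)
def lrep(bot,tag=""):
    s=bot.read_state(); r=s['tcp_pos']-AX; F=s['contact_force']; a=np.arctan2(r@PY,-(r@PX)); rad=np.hypot(r@PX,r@PY)
    t=np.sin(a)*PX+np.cos(a)*PY; d=-np.cos(a)*PX+np.sin(a)*PY
    print("%s t%.2f a%.3f r%.2f z%.2f Ft%.1f Fr%.1f Fz%.1f Mz%.2f w%.1f"%(tag,s['t'],a,rad,s['tcp_pos'][2],F@t,F@d,F[2],s['moment'][2],s['width'])); return a,F@t,F[2],s['tcp_pos'][2]
E
python3 - <<'E'
from plant import bot
from h import *
p,q=L(-.565,135); bot.move_ptp(p,q); lrep(bot)
im=bot.camera("side"); cv2.imwrite("pics/side10.png",im[:,:,::-1])
cv2.imwrite("pics/side10c.png",cv2.resize(im[100:200,240:369,::-1],(774,600),interpolation=cv2.INTER_CUBIC))
E
```

```text
t32.98 a-0.569 r75.18 z135.20 Ft-0.9 Fr0.4 Fz0.8 Mz0.06 w44.1
```

View pics/side10c.png

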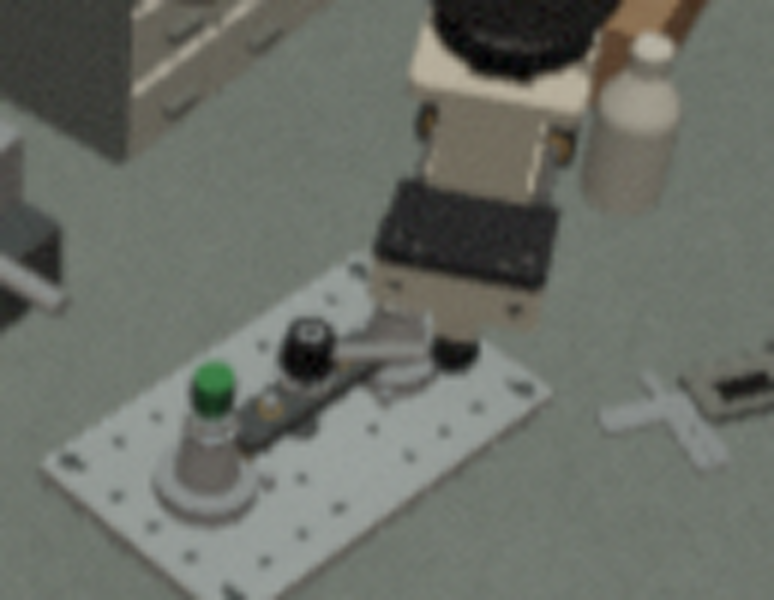

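The hand is directly above the ball (side image (316,158)), with the jaws across the lever. I'll descend and grip.

```bash
python3 - <<'E'
from plant import bot
from h import *
p,q=L(-.565,78); bot.line_to(p,120); lrep(bot)
bot.move_gripper(10,40); bot.pause(.15); lrep(bot,"grip")
# probe swing
for a in(-.45,-.3,-.1,.1,.3,.5,.62,.74):
    p,q=L(a,77.6,75.2); bot.line_to(p,80,q); lrep(bot,a)
E
```

```text
t33.66 a-0.570 r74.88 z78.39 Ft0.0 Fr0.6 Fz-0.5 Mz-0.04 w44.1
grip t34.29 a-0.566 r74.90 z78.25 Ft0.1 Fr0.9 Fz2.0 Mz-0.01 w23.8
-0.45 t34.56 a-0.453 r74.94 z78.00 Ft-0.2 Fr0.3 Fz4.2 Mz0.04 w23.7
-0.3 t34.86 a-0.304 r74.96 z77.87 Ft-0.5 Fr0.7 Fz4.0 Mz-0.04 w24.0
-0.1 t35.21 a-0.104 r74.98 z77.72 Ft-2.0 Fr0.0 Fz2.7 Mz-0.03 w24.5
0.1 t35.56 a0.096 r74.94 z77.66 Ft-1.5 Fr-1.3 Fz4.8 Mz-0.01 w24.2
0.3 t35.91 a0.295 r74.89 z77.62 Ft-1.9 Fr-2.5 Fz4.4 Mz0.01 w24.0
0.5 t36.26 a0.496 r74.84 z77.59 Ft-1.9 Fr-2.9 Fz3.5 Mz-0.07 w23.9
0.62 t36.52 a0.615 r74.83 z77.58 Ft-0.9 Fr-4.7 Fz3.6 Mz-0.08 w23.7
0.74 t36.79 a0.735 r74.84 z77.55 Ft-1.3 Fr-5.6 Fz3.3 Mz-0.02 w24.2
```

Tightening works at about 2 N tangential. Now I'll lift, swing back and repeat.

```bash
sed -i 's/^AX=CTR.copy()/AX=CTR-0.8*PY/' h.py; cat >> h.py <<'E'
def back(bot,zl=87.5,z0=77.6,a1=.74,a2=-.76):
    p,q=L(a1,zl); bot.line_to(p,60,q); lrep(bot,"lift")
    for a in np.linspace(a1,a2,6)[1:]:
        p,q=L(a,zl); bot.line_to(p,110,q)
    lrep(bot,"back")
    p,q=L(a2,z0); bot.line_to(p,60,q); bot.pause(.05); lrep(bot,"down")
def fwd(bot,z0=77.6,a1=-.76,a2=.76,stop=99):
    for a in np.linspace(a1,a2,8)[1:]:
        p,q=L(a,z0); bot.line_to(p,80,q); r=lrep(bot,round(a,2))
        if -r[1]>stop: print("STOP"); return a
    return a2
E
python3 - <<'E'
from plant import bot
from h import *
back(bot); fwd(bot,stop=12)
E
```

```text
lift t37.11 a0.733 r74.33 z86.42 Ft1.7 Fr-11.7 Fz-13.2 Mz0.11 w24.1
back t39.36 a-0.751 r73.67 z85.46 Ft-1.3 Fr-10.5 Fz-13.0 Mz-0.19 w23.9
down t39.73 a-0.762 r74.65 z77.78 Ft-1.1 Fr-3.5 Fz2.8 Mz0.14 w23.8
-0.54 t40.09 a-0.541 r74.70 z77.89 Ft0.2 Fr-3.7 Fz2.7 Mz0.04 w24.1
-0.33 t40.46 a-0.327 r74.88 z77.75 Ft0.3 Fr-2.4 Fz4.2 Mz0.12 w23.6
-0.11 t40.83 a-0.112 r74.98 z77.66 Ft1.4 Fr-2.0 Fz4.0 Mz0.13 w24.0
0.11 t41.19 a0.103 r75.08 z77.57 Ft1.1 Fr-0.1 Fz5.2 Mz0.19 w24.0
0.33 t41.56 a0.319 r75.19 z77.49 Ft0.3 Fr0.1 Fz5.7 Mz0.19 w24.5
0.54 t41.92 a0.534 r75.26 z77.44 Ft1.8 Fr2.7 Fz6.8 Mz0.15 w24.2
0.76 t42.29 a0.756 r75.19 z77.48 Ft1.8 Fr3.2 Fz6.4 Mz0.07 w24.1
```

```bash
sed -i 's/bot.line_to(p,110,q)/bot.line_to(p,160,q)/' h.py
python3 - <<'E'
from plant import bot
from h import *
back(bot); fwd(bot,stop=12)
E
```

```text
lift t42.61 a0.730 r74.15 z86.36 Ft2.9 Fr-9.6 Fz-13.2 Mz0.18 w24.0
back t44.86 a-0.755 r73.82 z85.38 Ft0.5 Fr-12.1 Fz-12.3 Mz-0.06 w24.1
down t45.23 a-0.763 r74.76 z77.70 Ft1.2 Fr-5.4 Fz2.1 Mz0.04 w24.0
-0.54 t45.59 a-0.546 r74.71 z77.94 Ft-0.6 Fr-5.6 Fz1.0 Mz0.13 w23.9
-0.33 t45.96 a-0.327 r74.81 z77.91 Ft3.1 Fr-3.6 Fz2.4 Mz0.13 w24.1
-0.11 t46.33 a-0.113 r74.97 z77.67 Ft0.9 Fr-2.3 Fz3.3 Mz0.18 w23.9
0.11 t46.69 a0.102 r75.25 z77.78 Ft0.5 Fr-0.2 Fz7.2 Mz0.23 w23.9
0.33 t47.06 a0.321 r75.13 z77.54 Ft2.1 Fr-0.0 Fz4.6 Mz0.10 w24.0
0.54 t47.42 a0.533 r75.23 z77.44 Ft1.4 Fr1.2 Fz5.5 Mz0.20 w23.9
0.76 t47.79 a0.756 r75.19 z77.51 Ft1.8 Fr3.6 Fz7.5 Mz0.09 w24.0
```

The force readings are ambiguous: no stop has shown up yet. I'll check with pictures that the lever really rises with the hand and drops back.

```bash
python3 - <<'E'
from plant import bot
from h import *
def snap(n):
    im=bot.camera("side"); cv2.imwrite(f"pics/{n}.png",im[:,:,::-1]); return im[125:200,250:340,::-1]
A=snap("dn")
p,q=L(.76,87.5); bot.line_to(p,80,q); lrep(bot,"lift")
B=snap("up")
cv2.imwrite("pics/dnup.png",cv2.resize(np.hstack([A,B]),(800,333),interpolation=cv2.INTER_CUBIC))
E
```

```text
lift t48.12 a0.750 r74.15 z86.46 Ft2.4 Fr-9.9 Fz-12.6 Mz0.24 w24.1
```

View pics/dnup.png

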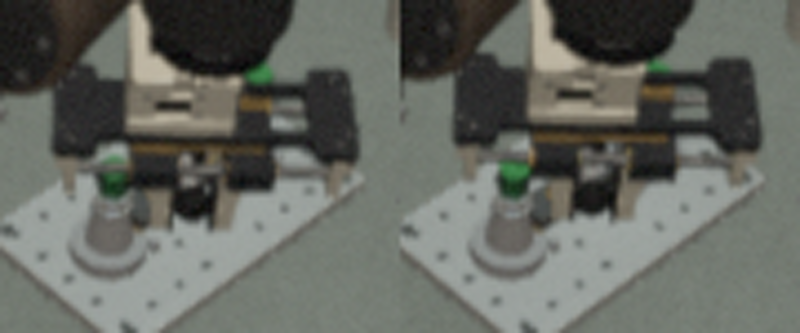

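```bash
python3 - <<'E'
from plant import bot
from h import *
c=cal(bot,"side")
for z in(96,104.8): print(proj(c,L(.75,z)[0]))
for n in("dn","up"):
    g=cv2.cvtColor(cv2.imread(f"pics/{n}.png"),cv2.COLOR_BGR2GRAY)
    sub=g[155:185,280:310]
    print(n,[ (b[0],b[1]+[280,155],b[2]) for b in blobs(sub<55,8)])
    cv2.imwrite(f"pics/{n}z.png",cv2.resize(cv2.imread(f"pics/{n}.png")[145:185,270:320],(500,400),interpolation=cv2.INTER_CUBIC))
cv2.imwrite("pics/z.png",np.hstack([cv2.imread("pics/dnz.png"),cv2.imread("pics/upz.png")])[:, ::1][:, :1000][:, :][::1][:400] if 0 else cv2.resize(np.hstack([cv2.imread("pics/dnz.png"),cv2.imread("pics/upz.png")]),(800,320)))
E
```

```text
[292.73171    169.99071984]
[292.98429865 167.98916455]
dn [(np.int32(137), array([300.8, 159.9]), array([ 0,  0, 30, 13], dtype=int32)), (np.int32(135), array([288.7, 166.2]), array([ 0,  5, 19, 14], dtype=int32))]
up [(np.int32(160), array([289.6, 163.9]), array([ 0,  2, 20, 16], dtype=int32)), (np.int32(61), array([305.6, 160.6]), array([21,  2,  9,  8], dtype=int32))]
```

View pics/z.png

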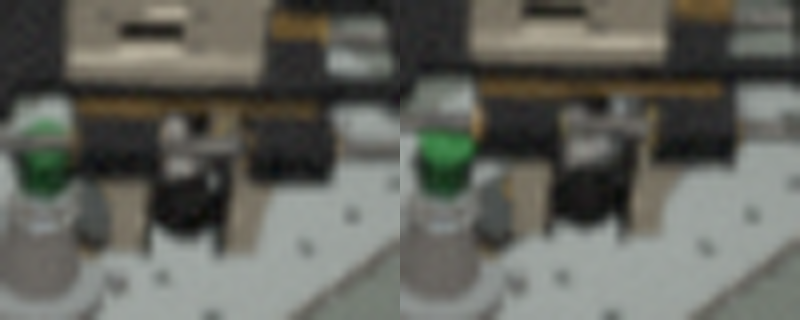

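The ball rises with the hand by about 7 mm (side row 166.2 down, 163.9 up), so the swing back is free of the teeth. I'll do one more cycle with finer force sampling to find the stop.

```bash
python3 - <<'E'
from plant import bot
from h import *
def back2(a1=.75,a2=-.78,zl=87.5):
    for a in np.linspace(a1,a2,5)[1:]:
        p,q=L(a,zl); bot.line_to(p,200,q)
    lrep(bot,"back"); p,q=L(a2,77.6); bot.line_to(p,70,q); bot.pause(.05); lrep(bot,"down")
back2()
n=0
for a in np.arange(-.68,.79,.105):
    p,q=L(a,77.6); bot.line_to(p,100,q); r=lrep(bot,round(a,2))
E
```

```text
back t50.31 a-0.775 r73.83 z85.41 Ft-0.1 Fr-12.5 Fz-11.6 Mz-0.02 w24.1
down t50.65 a-0.783 r74.76 z77.74 Ft1.1 Fr-6.1 Fz1.6 Mz0.18 w24.1
-0.68 t50.90 a-0.682 r74.65 z77.99 Ft1.1 Fr-5.8 Fz1.3 Mz0.18 w24.0
-0.58 t51.16 a-0.578 r74.72 z77.96 Ft2.2 Fr-3.8 Fz1.5 Mz0.13 w24.0
-0.47 t51.42 a-0.476 r74.74 z77.94 Ft0.0 Fr-4.4 Fz0.6 Mz0.19 w23.8
-0.37 t51.67 a-0.368 r75.16 z78.07 Ft2.3 Fr-2.0 Fz6.4 Mz0.12 w23.8
-0.26 t51.93 a-0.261 r74.92 z77.76 Ft3.3 Fr-4.5 Fz2.2 Mz0.12 w24.0
-0.16 t52.19 a-0.160 r74.93 z77.72 Ft0.3 Fr-3.2 Fz2.6 Mz0.15 w23.7
-0.05 t52.45 a-0.055 r75.00 z77.66 Ft0.6 Fr-2.3 Fz2.6 Mz0.20 w23.6
0.05 t52.71 a0.049 r75.08 z77.64 Ft0.4 Fr-1.8 Fz3.4 Mz0.16 w23.8
0.16 t52.97 a0.157 r75.29 z77.82 Ft1.1 Fr0.5 Fz7.9 Mz0.06 w24.0
0.26 t53.23 a0.263 r75.13 z77.55 Ft2.8 Fr0.1 Fz4.7 Mz0.12 w23.9
0.37 t53.48 a0.364 r75.19 z77.52 Ft0.3 Fr-0.0 Fz4.5 Mz0.15 w24.1
0.47 t53.74 a0.468 r75.21 z77.49 Ft0.7 Fr-0.3 Fz5.6 Mz0.23 w24.0
0.58 t54.00 a0.571 r75.26 z77.50 Ft-0.2 Fr2.3 Fz6.1 Mz0.15 w24.1
0.68 t54.26 a0.681 r75.37 z77.79 Ft2.2 Fr4.1 Fz10.4 Mz0.09 w24.3
0.79 t54.52 a0.788 r75.21 z77.54 Ft1.3 Fr2.0 Fz5.8 Mz0.11 w24.1
```

Fz and z bump at a = −0.37, 0.16 and 0.68. That is exactly one tooth pitch apart (0.52 rad), so the teeth are riding over with the spindle at its stop. I'll release and verify the strap height by comparing pictures.

```bash
python3 - <<'E'
from plant import bot
from h import *
bot.move_gripper(33,20); lrep(bot,"open")
p,q=L(.785,135); bot.line_to(p,200); 
p,q=L(.785,225,110); bot.line_to(p,300); st(bot)
im=bot.camera("side"); cv2.imwrite("pics/side11.png",im[:,:,::-1])
cv2.imwrite("pics/side11c.png",cv2.resize(im[120:200,240:343,::-1],(772,600),interpolation=cv2.INTER_CUBIC))
E
```

```text
open t54.97 a0.783 r75.15 z77.22 Ft-0.0 Fr-1.4 Fz0.4 Mz0.05 w33.0
t55.88 tcp [515.59 -93.46 225.17] F [ 1.07  0.39 -0.3 ] w33.3
```

View pics/side11c.png

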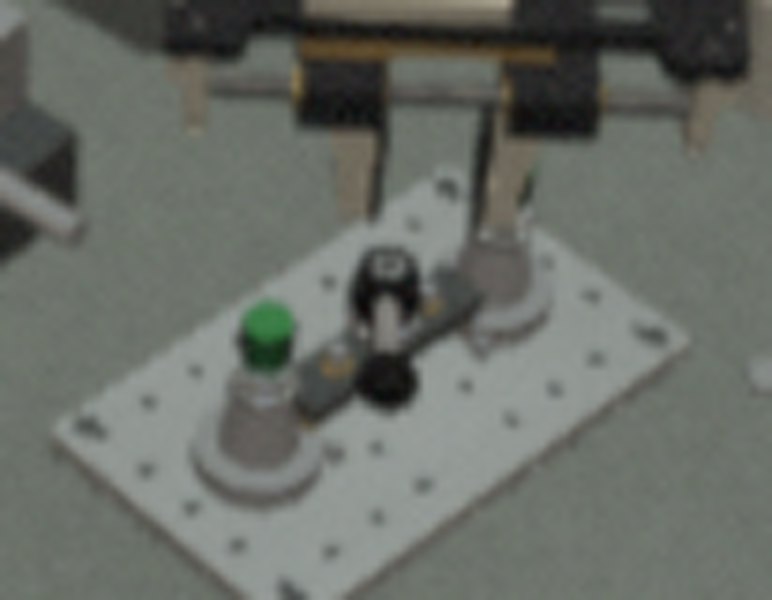

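```bash
python3 - <<'E'
from plant import bot
from h import *
c=cal(bot,"side")
b=CTR+45*PY
for dz in(0,2.4): b[2]=31-dz; print(proj(c,b))
A=cv2.cvtColor(cv2.imread("pics/side8.png"),cv2.COLOR_BGR2GRAY).astype(np.float32);B=cv2.cvtColor(cv2.imread("pics/side11.png"),cv2.COLOR_BGR2GRAY).astype(np.float32)
def shift(x0,x1,y0,y1):
    s=8; a=cv2.resize(A[y0-4:y1+4,x0-4:x1+4],None,fx=s,fy=s,interpolation=cv2.INTER_CUBIC); b=cv2.resize(B[y0:y1,x0:x1],None,fx=s,fy=s,interpolation=cv2.INTER_CUBIC)
    r=cv2.matchTemplate(a,b,cv2.TM_CCOEFF_NORMED); _,m,_,l=cv2.minMaxLoc(r); return (4-l[0]/s,4-l[1]/s,round(m,3))
print("strap end",shift(278,288,164,179),shift(276,287,166,180))
print("strap far",shift(296,304,155,164))
print("master new",shift(264,285,158,188),"foot set",shift(302,314,158,168))
print("plate",shift(246,262,168,186),shift(318,334,155,170))
cv2.imwrite("pics/cmp.png",np.hstack([cv2.resize(M[150:190,270:312],(400,381),interpolation=cv2.INTER_CUBIC) for M in(cv2.imread("pics/side8.png"),cv2.imread("pics/side11.png"))]))
E
```

```text
[279.8364904 173.5557858]
[279.79014667 174.06081076]
strap end (0.0, 0.375, 0.978) (0.0, 0.25, 0.979)
strap far (-0.25, 0.75, 0.678)
master new (0.125, 0.125, 0.989) foot set (1.625, -1.0, 0.754)
plate (0.0, 0.0, 0.995) (-1.125, -0.125, 0.755)
```

View pics/cmp.png

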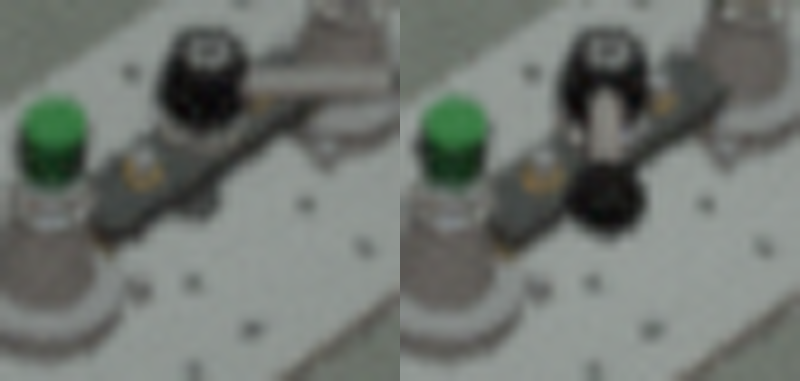

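The strap end has dropped about 0.3–0.4 px (1.5–2 mm), and the new master and plate haven't moved. There's time for one confirming stroke with a bit more down-force.

```bash
python3 - <<'E'
from plant import bot
from h import *
p,q=L(.785,125); bot.move_ptp(p,q); p,q=L(.785,77.8); bot.line_to(p,180); lrep(bot)
bot.move_gripper(10,45); lrep(bot,"grip")
for a,z,v in((.785,87.5,80),(.45,87.5,150),(.1,87.5,150),(.1,77,80)):
    p,q=L(a,z); bot.line_to(p,v,q)
lrep(bot,"down")
for a in np.arange(.16,.79,.06):
    p,q=L(a,77.0); bot.line_to(p,100,q); r=lrep(bot,round(a,2))
E
```

```text
t56.83 a0.795 r74.70 z79.40 Ft0.4 Fr-0.3 Fz0.4 Mz-0.06 w32.8
grip t57.17 a0.800 r74.59 z79.19 Ft1.3 Fr3.0 Fz4.4 Mz0.14 w23.6
down t58.72 a0.102 r75.12 z78.11 Ft4.2 Fr5.0 Fz13.6 Mz0.28 w23.6
0.16 t58.97 a0.166 r74.88 z78.12 Ft5.0 Fr3.9 Fz10.0 Mz0.23 w23.9
0.22 t59.22 a0.226 r74.90 z78.13 Ft3.4 Fr5.1 Fz9.6 Mz0.30 w23.9
0.28 t59.47 a0.284 r74.92 z78.13 Ft1.7 Fr3.8 Fz9.8 Mz0.31 w23.8
0.34 t59.72 a0.344 r74.94 z78.14 Ft1.6 Fr4.8 Fz9.5 Mz0.22 w24.0
0.4 t59.97 a0.404 r74.95 z78.13 Ft1.7 Fr6.2 Fz9.3 Mz0.28 w23.8
0.46 t60.22 a0.464 r74.95 z78.12 Ft2.0 Fr5.4 Fz9.8 Mz0.28 w24.0
0.52 t60.47 a0.524 r74.98 z78.15 Ft0.6 Fr4.8 Fz9.9 Mz0.20 w23.5
0.58 t60.72 a0.582 r75.06 z78.13 Ft0.2 Fr5.5 Fz9.6 Mz0.33 w23.6
0.64 t60.97 a0.648 r75.07 z78.39 Ft0.9 Fr7.2 Fz11.5 Mz0.21 w23.8
0.7 t61.22 a0.712 r75.07 z78.54 Ft2.3 Fr7.0 Fz13.3 Mz0.07 w23.9
0.76 t61.47 a0.775 r74.93 z78.31 Ft1.9 Fr6.4 Fz9.6 Mz0.10 w23.7
```

The axis torque (−Ft·r + Mz) shows a sawtooth of about 6 N at the ball, peaking at the same lever angle as before. That is ride-over with the spindle at its stop, so I'll release and check.

```bash
python3 - <<'E'
from plant import bot
from h import *
p,q=L(.80,77.8); bot.line_to(p,60,q); lrep(bot)
bot.move_gripper(33,20); bot.pause(.1); lrep(bot,"open")
p,q=L(.80,135); bot.line_to(p,200)
p,q=L(.80,225,110); bot.line_to(p,300)
j=np.array(bot.read_state()['joint_pos']); j[0]=-0.9; bot.move_joints(j); st(bot)
for n in("side","top"):
    im=bot.camera(n); cv2.imwrite(f"pics/{n}12.png",im[:,:,::-1])
    c=cal(bot,n); h=hsv(im);H,S,V=h[...,0],h[...,1],h[...,2]
    if n=="top":
        for b in blobs((H>45)&(H<85)&(S>70)&(V>60),20):
            if 250<b[1][0]<350: X=onz(c,b[1],103)-CTR; print(b[1],round(X@PX,1),round(X@PY,1))
    bb=[b[1] for b in blobs(V<45,20) if 270<b[1][0]<325 and 150<b[1][1]<225]; print(n,"dark",bb)
    A=im[120:200,240:343,::-1] if n=="side" else im[160:240,250:353,::-1]
    cv2.imwrite(f"pics/{n}12c.png",cv2.resize(A,(772,600),interpolation=cv2.INTER_CUBIC))
E
```

```text
t61.72 a0.813 r74.75 z78.84 Ft1.9 Fr3.6 Fz6.7 Mz0.10 w24.0
open t62.27 a0.797 r75.02 z77.66 Ft-0.2 Fr-0.9 Fz0.7 Mz-0.04 w33.1
t65.15 tcp [ 154.48 -502.    225.1 ] F [-0.11  0.7   0.3 ] w33.1
side dark [array([290.5, 158.9]), array([291.2, 170.2])]
[287.  193.4] 1.1 71.5
[331.3 199.8] 0.4 -70.5
top dark [array([306.6, 198.2]), array([290.1, 210.2])]
```

View pics/side12c.png

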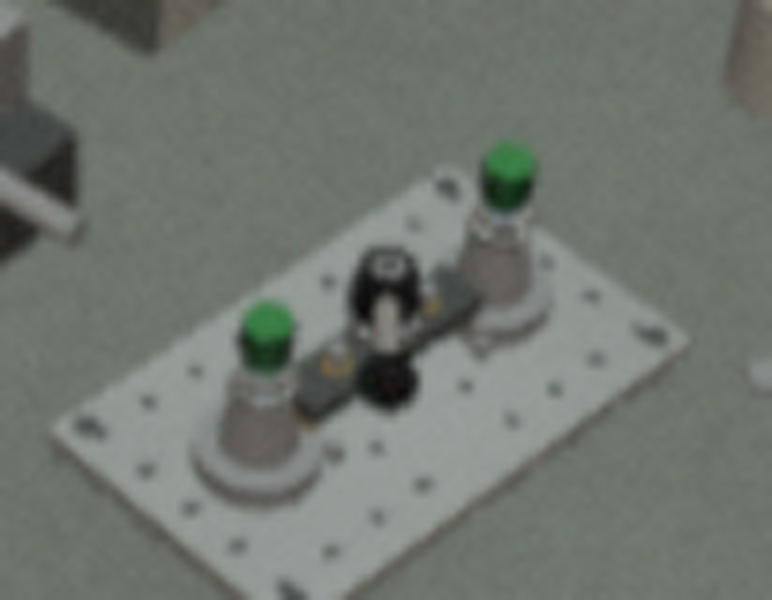

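View pics/top12c.png

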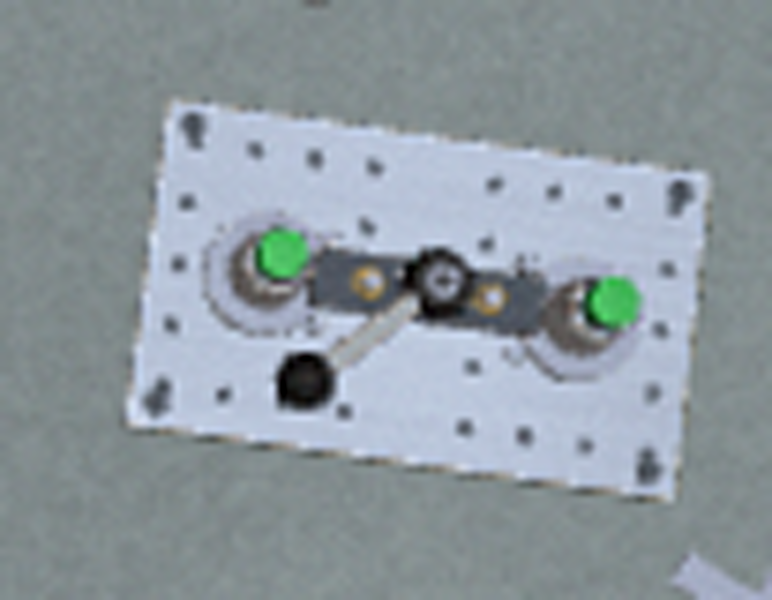

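```bash
python3 - <<'E'
from plant import bot
from h import *
print("ball",tri([ray(cal(bot,"top"),(290.1,210.2)),ray(cal(bot,"side"),(291.2,170.2))]))
print(bot.close_job())
E
```

```text
ball (array([ 539.9702319 , -120.7668654 ,   93.89029001]), [np.float64(0.9772720254704841), np.float64(0.9772720254703583)])
the job is handed in; nothing more can be done
None
```

The green-headed master from the tray now stands on the plate under the strap against its two pins. The strap is drawn down on both masters, and I handed the job in at about 65 s.

**What went differently from plan**
- **First grip:** it caught the neck below the green head. I had already lifted the master, so I lowered it back into its pocket and regripped it on the head.
- **First slide:** the master did not move and the hand slipped along it. I regripped harder and slid it with almost no weight on the plate until it met the pins. I then lowered it and let go.
- **Tightening:** I made five clockwise strokes, lifting the lever to swing back between them. On the last ones the teeth rode over each other at the 0.52 rad pitch, at about 6 N, which means the spindle is at its stop.

**Last checks**
- **Masters:** both stand upright. The already mounted one shifted less than 0.5 mm.
- **Spacing:** the top view puts the heads 142 mm apart, not the nominal 140 mm. The foot outlines, measured before tightening, gave ±70.8 mm from the axis. Both are close to the roughly 1 mm the camera can resolve.
- **Strap:** it moved down about 1.5–2 mm in the side view. That is only a coarse measure, so the evidence for "tight" is the teeth riding over.
- **Lever:** it is down and free, with the ball at the same height as at the start (93.9 mm against 94.2 mm). It was left at about 0.8 rad, slightly past the 0.75 rad finger-room limit. The hand is clear of everything.
- **Not looked at:** I took no final close-up of the other masters in the tray or the rest of the bench. No contact with them showed in the forces.

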